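# Sort the lab bench after the fermentation practical

## Robot

A 7-joint arm with a two-finger parallel gripper is mounted at the origin on the work surface. World frame = base frame: x ahead of the robot, y to its left, z up, the work surface at z = 0. Lengths are in m, angles in rad, forces in N, time in s.
With the tool pointing down it reaches from about 0.425 to 0.925 m from the base axis. Payload 6.8 kg.
Tool frame: the origin (TCP) lies at the very end of the fingers, on their centre line; the grasp point (between the pads) lies 19 mm behind it; z points along the fingers, y is the line along which they close (so a half turn about z gives the same grasp; the last joint's range is limited). The gripper opens to 85 mm and grips with 20 to 120 N. Pads are 22 mm wide; open, the fingers measure 114 mm over their backs; the gripper's body (76 mm by 85 mm) begins 54 mm behind the grasp point. The pads swing forward as they close: fully open they stand 13 mm farther back than shut.
Start: joints at [-1.218, 0.477, 0.022, 1.555, -0.011, 1.109, -0.083], TCP at [0.3, 0.605, 0.231] pointing down, gripper open.
Joint ranges: [-2.96, 2.96], [-0.34, 2.1], [-1.41, 1.46], [0.24, 2.44], [-1.37, 4.51], [0.17, 1.92], [-2.96, 2.96]. Speed limits (rad/s): [2.39, 2.39, 3.14, 3.14, 3.14, 3.14, 3.14].

## Interface

Orientations are given as a unit quaternion [w, x, y, z].
In Python, from station import bot gives the robot as it stands. The module is installed in compiled form; this text tells all that it offers.
- The arm moves only by the shell command python3 -m jog 'ROWS' [OPENING] [FORCE]. ROWS is JSON, a list of rows, each a list of 4 numbers: the shift along the tool's x, y, z in cm, then the turn about the tool's z in rad. In form: [[x, y, z, spin], ...]. A call has 1 to 20 rows; each row is the pose to reach, as a shift and turn from the pose commanded when the call began, along the tool's axes at that moment; what a row does not reach only later rows make up. A row lasts 1/12 s, in which the tool goes at most 41.7 mm and 7.16 degrees, less where a joint would pass 70% of its speed; a pose out of reach is approached as far as the arm can. A call with a gripper value outside its range is refused whole. OPENING is the closure, from -1 (fully open) to 1 (shut), set as the call begins (- or left out, the last holds). The fingers move at their own pace and stop on an object; FORCE is the grip in N (left out, the last holds). Time passes only in rows, so rows that repeat a pose let the fingers close. It gives the time, the measured TCP pose, the force, the opening and the grip force at its end, in the units of the state.
- bot.get_obs(): the state, without advancing time (a new reading comes with each control period).
- bot.read_camera(name): name is "side" or "top"; returns a dict with "pixels" (384x512x3 uint8, red, green, blue), "depth" (384x512 float32, m along the optical axis (not along the pixel's ray), 0 where there is no reading), "fovy" (degrees; the focal length in pixels is half the picture's height over the tangent of half this angle, whatever the lens; pixels are square), "cx", "cy" (the principal point, pixels), "distortion" ([k1, k2, p1, p2, k3] as OpenCV has them; the pictures are not rectified), "pose" (4x4, takes a point from camera to world coordinates). Camera axes: x right, y down, z forward; pixel columns grow to the right and rows downward; lengths in m; the calibration is good to about 2 mm. A picture is of the moment at which its call begins.
- bot.hand_in(): hands the job in; it is judged then, once.
The state is a dict: "t": time; "q": joint angles; "joint_vel": joint speeds; "joint_torque": joint torques, N m; "eef_pos": TCP position; "tool_rot": TCP orientation; "contact_force": force on the tool from outside, world axes, zero at the start; "torque": the same for the moment, N m; "gripper_width": opening from 0.0 (shut) to 1.0 (fully open); "grasp_force": force on a finger pad.
Only numpy, scipy, OpenCV 4.12 (cv2) and the standard library are available. Lean on these libraries where they do the work, as an engineer would, in place of code of your own. Each camera call takes 0.05 s, during which the arm holds its last target. There are 200 camera calls.

## Task

Put away what is left on the bench: the two ferment samples with orange caps go into the orange tray and the two reagents with blue caps into the blue tray, one to a bay, and the microscope objective goes into the recess of the black lens case. Set each thing down gently, standing upright on the floor of its bay, and let go of it; leave the culture dish and the glass clip-top jar where they stand.

Things in the scene. Friction and masses are not known exactly. Their poses are not given: they have to be found in the camera images.
- sample_jar: Squat amber glass jar with an orange lid, a ferment sample: round body 48 mm across and straight up to 42 mm above its underside, 58 mm high with the lid (47 mm across); about 90 g. It stands upright; origin: centre of its underside, z up along its axis.
- sample_bottle: Slim amber glass bottle with an orange cap, a ferment sample: body 36 mm across and straight up to 60 mm, then a neck; cap 28 mm across, 85 mm high in all; about 70 g. It stands upright; origin: centre of its underside, z up along its axis.
- reagent_bottle: White bottle with a blue cap, a reagent: body 42 mm across and straight up to 58 mm, then a neck; cap 32 mm across, 80 mm high in all; about 80 g. It stands upright; origin: centre of its underside, z up along its axis.
- stain_dropper: Small white dropper bottle with a blue tapering cap, a reagent: body 32 mm across and straight up to 46 mm, 68 mm high in all; about 40 g. It stands upright; origin: centre of its underside, z up along its axis.
- objective: Microscope objective lens: bright steel barrel with a black and a yellow band, 30 mm across and straight up to 46 mm, then a dark cone to 56 mm, nose up; about 110 g. It stands upright; origin: centre of its underside, z up along its axis.
- orange_tray: Orange tray, fixed to the bench, 80 (x) x 146 (y) x 18 mm high, walls and floor 4 mm thick, one 4 mm divider parallel to x makes two open bays side by side along y, each 72 x 67 mm inside, centred at x = 0, y = +35.5 and -35.5 mm, the bay floor 4 mm above the origin. Origin: centre of the underside, z up; its yaw varies a little. For the two things with orange caps.
- blue_tray: Blue tray, fixed to the bench, 80 (x) x 146 (y) x 18 mm high, walls and floor 4 mm thick, one 4 mm divider parallel to x makes two open bays side by side along y, each 72 x 67 mm inside, centred at x = 0, y = +35.5 and -35.5 mm, the bay floor 4 mm above the origin. Origin: centre of the underside, z up; its yaw varies a little. For the two things with blue caps.
- lens_case: Black padded lens case, fixed to the bench, 90 x 90 x 18 mm high, with one square open recess 46 x 46 mm in its middle, recess floor 4 mm above the origin. Origin: centre of the underside, z up. For the objective.
- culture_dish: Closed culture dish, flat and round with a pale rim and a dark brown culture showing, 60 mm across, 15 mm high, standing loose among the things; to be left alone. Origin: centre of its underside.
- clip_jar: Empty clear glass clip-top jar with wire clips, 76 mm across, 78 mm high, standing loose at the left end of the row of things; to be left alone. Origin: centre of its underside.

How it is judged:
At the end, for the whole second after the job is handed in: Each stands in its tray, one per bay (x within 30 mm, y 15 to 62 mm from the tray's centre, opposite sides), the objective in the case's recess (within 12 mm in x and y); origins less than 9 mm above the tray's or case's underside, tilt under 0.12 rad, speed under 0.03 m/s (z of each of sample_jar, sample_bottle in the frame of orange_tray below 0.009 m and angle between each of sample_jar, sample_bottle, reagent_bottle, stain_dropper, objective's own z axis and vertical below 0.12 rad and linear speed of each of sample_jar, sample_bottle, reagent_bottle, stain_dropper, objective below 0.03 m/s and x of sample_jar in the frame of orange_tray between -0.03 and 0.03 m and y of sample_jar in the frame of orange_tray between -0.062 and 0.062 m and x of sample_bottle in the frame of orange_tray between -0.03 and 0.03 m and y of sample_bottle in the frame of orange_tray between -0.062 and 0.062 m and ((y of sample_jar in the frame of orange_tray above 0.015 m and y of sample_bottle in the frame of orange_tray below -0.015 m) or (y of sample_jar in the frame of orange_tray below -0.015 m and y of sample_bottle in the frame of orange_tray above 0.015 m)) and z of each of reagent_bottle, stain_dropper in the frame of blue_tray below 0.009 m and x of reagent_bottle in the frame of blue_tray between -0.03 and 0.03 m and y of reagent_bottle in the frame of blue_tray between -0.062 and 0.062 m and x of stain_dropper in the frame of blue_tray between -0.03 and 0.03 m and y of stain_dropper in the frame of blue_tray between -0.062 and 0.062 m and ((y of reagent_bottle in the frame of blue_tray above 0.015 m and y of stain_dropper in the frame of blue_tray below -0.015 m) or (y of reagent_bottle in the frame of blue_tray below -0.015 m and y of stain_dropper in the frame of blue_tray above 0.015 m)) and z of objective in the frame of lens_case below 0.009 m and x of objective in the frame of lens_case between -0.012 and 0.012 m and y of objective in the frame of lens_case between -0.012 and 0.012 m); the robot touches nothing.
It fails at once if a thing is dropped or slammed into its place (contact force with its tray or case over 60 N) (contact force between any of sample_jar, sample_bottle and orange_tray above 60 N or contact force between any of reagent_bottle, stain_dropper and blue_tray above 60 N or contact force between objective and lens_case above 60 N).
It fails at once if the culture dish or the clip-top jar is shifted by more than 25 mm (distance of any of culture_dish, clip_jar from where it was at the start of the episode above 0.025 m).
It also fails if it takes over 112 s, if anything falls off the work surface, if the arm or the gripper's body presses on something with over 40 N, if the wrist force passes 120 N, or if a joint passes its speed limit or range.

## Working session

There is one attempt and no reset: what is moved stays moved. The work goes in short steps, Python scripts to look and compute and a shell command to move; the robot and the scene stay as the last step left them, time stands still between calls to the robot, and variables do not carry over. Pictures are saved under pics/ and viewed, at most 14 in all, crops included, and the job is handed in when it is done.

```bash
mkdir -p pics; ls; python3 - <<'E'
from station import bot
import cv2,numpy as np
for n in("top","side"):
    c=bot.read_camera(n); cv2.imwrite(f"pics/{n}0.png",c["pixels"][:,:,::-1]); np.savez(f"{n}0.npz",**c)
    print(n,c["fovy"],c["cx"],c["cy"],c["distortion"],np.round(c["pose"],3).tolist())
o=bot.get_obs(); print(o)
E
```

```text
pics
top 43.06214217518279 255.42411826801876 186.44357080199373 [-0.15814677  0.          0.          0.          0.        ] [[-0.003, -0.997, 0.071, 0.419], [-1.0, 0.003, -0.002, 0.082], [0.002, -0.071, -0.997, 1.224], [0.0, 0.0, 0.0, 1.0]]
side 52.82236262761292 253.30186758830973 190.57462836945552 [-0.06785361  0.          0.          0.          0.        ] [[0.988, -0.107, 0.113, 0.403], [-0.156, -0.681, 0.716, -0.583], [0.0, -0.725, -0.689, 0.686], [0.0, 0.0, 0.0, 1.0]]
{'t': 0.1, 'q': array([-1.21811718,  0.47769711,  0.02231428,  1.5563649 , -0.01151979,
        1.10931534, -0.08307345]), 'joint_vel': array([ 0.00012961, -0.00237682, -0.00061962, -0.0018598 ,  0.00057866,
       -0.00206354, -0.00124143]), 'joint_torque': array([ 4.82171512e-03, -5.97763681e+01,  1.61390103e+00, -2.81956208e+01,
        1.27660541e-02,  5.10145153e-03,  1.45474485e-05]), 'eef_pos': array([0.2998828 , 0.60411683, 0.23043082]), 'tool_rot': array([-1.45408544e-04,  2.28326154e-01,  9.73584347e-01, -8.15880074e-04]), 'contact_force': array([-0.10801295, -0.16497446,  0.01357217]), 'torque': array([-0.00175491,  0.05832765,  0.01351137]), 'grasp_force': 0.0, 'gripper_width': 1.000897764060903}
```

View pics/top0.png

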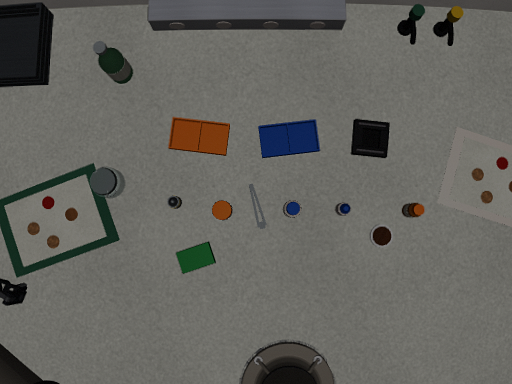

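View pics/side0.png

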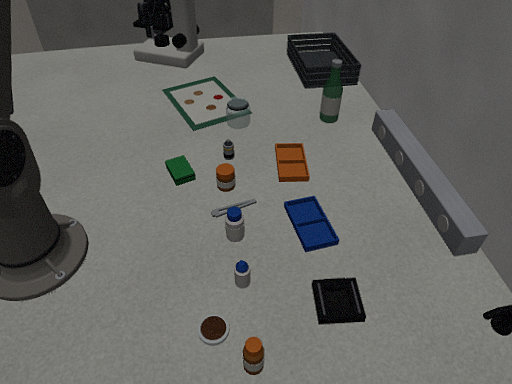

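The top view shows +x up and +y left. Things (top px): clip jar (105,181), objective (175,202), sample jar (222,210), reagent (292,209), dropper (343,209), sample bottle (413,210) and dish (381,236). Places: orange tray (200,136), blue tray (289,138) and case (371,138). The side view shows the same row, all standing upright. The tweezers and green box are clutter between the things.

```bash
cat > h.py <<'E'
import numpy as np,cv2
from scipy.optimize import least_squares
def cloud(c):
    H,W=c["depth"].shape; f=H/2/np.tan(np.radians(float(c["fovy"]))/2)
    K=np.array([[f,0,c["cx"]],[0,f,c["cy"]],[0,0,1]])
    u,v=np.meshgrid(np.arange(W),np.arange(H))
    n=cv2.undistortPoints(np.stack([u,v],-1).reshape(-1,1,2).astype(float),K,c["distortion"]).reshape(H,W,2)
    d=c["depth"]; P=np.dstack([n*d[...,None],d])@c["pose"][:3,:3].T+c["pose"][:3,3]
    P[d==0]=np.nan
    return P
def project(c,p):
    H=384; f=H/2/np.tan(np.radians(float(c["fovy"]))/2)
    K=np.array([[f,0,c["cx"]],[0,f,c["cy"]],[0,0,1]]); R=c["pose"][:3,:3].T
    return cv2.projectPoints(np.atleast_2d(p).astype(float),cv2.Rodrigues(R)[0],-R@c["pose"][:3,3],K,c["distortion"])[0][:,0]
E
python3 - <<'E'
from h import *
T=dict(np.load("top0.npz"));S=dict(np.load("side0.npz"));PT=cloud(T);PS=cloud(S)
np.set_printoptions(precision=4,suppress=True)
m=PT[230:300,290:350].reshape(-1,3);print("bench z top",np.nanmedian(m[:,2]),np.nanstd(m[:,2]), "side",np.nanmedian(PS[170:200,90:150,2]))
for n,u,v in [("clip",105,181),("obj",175,202),("sjar",222,210),("reag",292,209),("drop",343,209),("sbot",413,210),("dish",381,236),("tweez",258,205),("green",196,257)]:
    g=PT[v-3:v+4,u-3:u+4].reshape(-1,3);c0=np.nanmedian(g,0)
    print(n,"rough",c0)
    for nm,P in(("top",PT),("side",PS)):
        q=P.reshape(-1,3);q=q[np.hypot(*(q[:,:2]-c0[:2]).T)<.045]; q=q[q[:,2]>.008]
        if len(q)<5: print("  ",nm,len(q));continue
        zt=np.percentile(q[:,2],97); k=q[q[:,2]>zt-.008]
        print("  ",nm,len(q),"zmax %.4f"%zt,"top-centre",(k[:,:2].min(0)+k[:,:2].max(0))/2,k[:,:2].mean(0),"ext",np.ptp(k[:,:2],0),"allext",q[:,:2].min(0),q[:,:2].max(0))
E
```

```text
bench z top -0.00045081611099073715 0.002390845786392623 side 0.00024371015297280918
clip rough [0.5153 0.4405 0.0781]
   top 880 zmax 0.0815 top-centre [0.5155 0.4464] [0.5158 0.4474] ext [0.0627 0.0648] allext [0.478  0.4091] [0.5543 0.4788]
   side 681 zmax 0.0802 top-centre [0.5172 0.4466] [0.5168 0.4433] ext [0.0638 0.0634] allext [0.4795 0.4069] [0.5543 0.4783]
obj rough [0.4658 0.2742 0.0509]
   top 148 zmax 0.0585 top-centre [0.4671 0.278 ] [0.4665 0.2799] ext [0.017 0.022] allext [0.4524 0.2658] [0.481  0.2955]
   side 172 zmax 0.0557 top-centre [0.4698 0.2751] [0.4686 0.275 ] ext [0.0196 0.0193] allext [0.4538 0.2619] [0.4839 0.292 ]
sjar rough [0.4463 0.1598 0.0577]
   top 321 zmax 0.0611 top-centre [0.4464 0.1623] [0.4467 0.1617] ext [0.0432 0.0435] allext [0.4247 0.1372] [0.4691 0.184 ]
   side 451 zmax 0.0593 top-centre [0.4483 0.1603] [0.4482 0.1575] ext [0.0461 0.0509] allext [0.4239 0.1341] [0.4725 0.1857]
reag rough [ 0.4477 -0.0062  0.0804]
   top 257 zmax 0.0824 top-centre [ 0.4501 -0.0087] [ 0.4501 -0.0085] ext [0.0284 0.0285] allext [ 0.4292 -0.0273] [0.47   0.0
[... 918 characters left out ...]
side 797 zmax 0.0171 top-centre [ 0.382  -0.2366] [ 0.3819 -0.2383] ext [0.0592 0.059 ] allext [ 0.3524 -0.2661] [ 0.4115 -0.2071]
tweez rough [0.46   0.0731 0.0016]
   top 35 zmax 0.0120 top-centre [0.4598 0.0757] [0.4562 0.0762] ext [0.0799 0.0348] allext [0.4198 0.0583] [0.4998 0.093 ]
   side 13 zmax 0.0090 top-centre [0.4534 0.072 ] [0.4438 0.073 ] ext [0.0727 0.0254] allext [0.417  0.0593] [0.4897 0.0847]
green rough [0.3317 0.2259 0.0261]
   top 735 zmax 0.0296 top-centre [0.3316 0.2273] [0.3311 0.2274] ext [0.0689 0.0867] allext [0.2966 0.182 ] [0.3682 0.2706]
   side 505 zmax 0.0282 top-centre [0.3313 0.226 ] [0.3317 0.223 ] ext [0.0714 0.0884] allext [0.2945 0.1815] [0.367  0.2703]
```

```bash
python3 - <<'E'
from h import *
T=dict(np.load("top0.npz"));S=dict(np.load("side0.npz"));PT=cloud(T);PS=cloud(S)
for n,(u,v),(us,vs) in [("orange",(200,136),(291,161)),("blue",(289,138),(311,222)),("case",(371,138),(338,300))]:
  for nm,c,P,(a,b) in (("top",T,PT,(u,v)),("side",S,PS,(us,vs))):
    h=cv2.cvtColor(c["pixels"],cv2.COLOR_RGB2HSV)
    ok={"orange":(h[...,0]<25)&(h[...,1]>120),"blue":(h[...,0]>100)&(h[...,0]<130)&(h[...,1]>120),"case":h[...,2]<55}[n]
    w=np.zeros(ok.shape,bool);w[b-35:b+36,a-42:a+43]=1
    ok=cv2.morphologyEx((ok&w).astype(np.uint8),cv2.MORPH_CLOSE,np.ones((3,3)))
    _,L=cv2.connectedComponents(ok); lab=np.bincount(L[ok>0]).argmax(); q=P[L==lab]; q=q[np.isfinite(q[:,2])]
    q=q[(q[:,2]>.0)&(q[:,2]<.03)]
    r=cv2.minAreaRect((q[:,:2]*1000).astype(np.float32))
    f=q[q[:,2]<np.percentile(q[:,2],50)]
    print(n,nm,len(q),"rect c %s size %s ang %.1f"%(np.round(r[0],1),np.round(r[1],1),r[2]),"floor %.4f rim %.4f"%(np.median(f[:,2]),np.percentile(q[:,2],97)))
E
```

```text
orange top 1782 rect c [635.4 223.4] size [149.1  81.4] ang 82.7 floor 0.0030 rim 0.0200
orange side 1121 rect c [635.1 220.4] size [150.1  78.8] ang 82.9 floor 0.0037 rim 0.0188
blue top 1749 rect c [627.9  -4.3] size [ 80.6 145.6] ang 6.7 floor 0.0028 rim 0.0199
blue side 1822 rect c [632.3  -5.7] size [ 87.7 149.3] ang 6.9 floor 0.0035 rim 0.0186
case top 1263 rect c [ 630.3 -213.7] size [95.3 92.9] ang 84.5 floor 0.0106 rim 0.0218
case side 2040 rect c [ 628.7 -214.6] size [91.  91.4] ang 83.9 floor 0.0086 rim 0.0197
```

```bash
python3 -m jog '[[0,0,0,0.11],[0,0,0,0.22],[0,0,0,0.33],[0,0,0,0.44],[0,0,0,0.55],[0,0,0,0.66],[0,0,0,0.77],[0,0,0,0.88],[0,0,0,0.99],[0,0,0,1.11],[0,0,0,1.11]]' -1 30
```

```text
t: 1.02
eef_pos: [0.2998, 0.6044, 0.2307]
tool_rot: [0.0, 0.708, 0.706, -0.0]
contact_force: [-0.7, -0.6, -0.2]
gripper_width: 1.0
grasp_force: 0.0
```

Measured heights agree with the text: bench 0, cap tops within 2 mm, rims about 19 mm and floors about 3.5 mm. Going for the objective at (0.468, 0.278). After the spin, tool x is world +y and tool y is world +x.

```bash
python3 -m jog '[[-32.6,16.8,0,1.11],[-32.6,16.8,0,1.11]]' ; python3 - <<'E'
from station import bot
print(bot.get_obs()['eef_pos'])
E
```

```text
t: 1.18
eef_pos: [0.3363, 0.5317, 0.2304]
tool_rot: [-0.0, 0.788, 0.615, -0.0]
contact_force: [2.4, -0.8, -0.1]
gripper_width: 1.002
grasp_force: 0.0
[0.33630681 0.53170264 0.2304186 ]
```

I wrongly repeated the spin there, and rows are relative to the call's start. Undoing the extra 0.25 rad.

```bash
python3 -m jog '[[0,0,0,-0.12],[0,0,0,-0.25],[0,0,0,-0.25]]'
```

```text
t: 1.43
eef_pos: [0.3388, 0.5298, 0.2313]
tool_rot: [-0.0, 0.705, 0.709, -0.0]
contact_force: [-0.2, -0.1, 0.1]
gripper_width: 0.999
grasp_force: 0.0
```

```bash
python3 -m jog '[[-25.2,12.9,0,0],[-25.2,12.9,0,0],[-25.2,12.9,0,0],[-25.2,12.9,0,0],[-25.2,12.9,0,0],[-25.2,12.9,0,0],[-25.2,12.9,0,0],[-25.2,12.9,0,0],[-25.2,12.9,8,0],[-25.2,12.9,12,0],[-25.2,12.9,12,0],[-25.2,12.9,12,0]]'
```

```text
t: 2.43
eef_pos: [0.4627, 0.2767, 0.105]
tool_rot: [-0.001, 0.707, 0.707, -0.006]
contact_force: [-1.7, -1.0, -0.1]
gripper_width: 1.0
grasp_force: 0.0
```

```bash
python3 -m jog '[[0,0,0,0],[0,0,2,0],[0,0,4,0],[0,0,4,0],[0,0,4,0]]'
```

```text
t: 2.85
eef_pos: [0.4681, 0.2794, 0.0731]
tool_rot: [0.0, 0.707, 0.707, 0.001]
contact_force: [0.4, 0.2, 0.6]
gripper_width: 0.999
grasp_force: 0.0
```

Now over the objective. Lowering to TCP z 0.017 and gripping.

```bash
python3 -m jog '[[0,-0.1,2,0],[0,-0.1,4,0],[0,-0.1,5,0],[0,-0.1,5.5,0],[0,-0.1,5.6,0],[0,-0.1,5.6,0]]' && python3 -m jog '[[0,0,0,0],[0,0,0,0],[0,0,0,0],[0,0,0,0],[0,0,0,0],[0,0,0,0],[0,0,0,0],[0,0,0,0],[0,0,0,0],[0,0,0,0],[0,0,0,0],[0,0,0,0]]' 1 40
```

```text
t: 3.35
eef_pos: [0.467, 0.2789, 0.0163]
tool_rot: [0.0, 0.707, 0.707, 0.001]
contact_force: [-0.4, -0.6, 0.1]
gripper_width: 0.998
grasp_force: 0.0
t: 4.35
eef_pos: [0.4666, 0.2787, 0.0158]
tool_rot: [-0.0, 0.707, 0.707, 0.0]
contact_force: [-1.0, -0.1, 5.5]
gripper_width: 0.341
grasp_force: 39.3
```

Gripped: width 0.34 × 85 mm ≈ 29 mm, as it should be. Lifting and carrying it over the case.

```bash
python3 -m jog '[[0,0,-1,0],[0,0,-3,0],[0,0,-6,0],[0,0,-9,0],[-1,0.3,-10,0],[-4,1.3,-10,0],[-7.5,2.5,-10,0],[-11,3.6,-10,0],[-14.5,4.8,-10,0],[-18,5.9,-10,0],[-21.5,7.1,-10,0],[-25,8.2,-10,0],[-28.5,9.4,-10,0],[-32,10.5,-10,0],[-35.5,11.7,-10,0],[-39,12.9,-10,0],[-42.5,14,-10,0],[-46,15.2,-10,0],[-48.5,16.1,-10,0],[-49.3,16.3,-10,0]]' && python3 -m jog '[[0,0,1,0],[0,0,2,0],[0,0,3,0],[0,0,4,0],[0,0,4,0]]' && python3 - <<'E'
from h import *
from station import bot
for n in("top","side"):
    c=bot.read_camera(n); np.savez(f"{n}1.npz",**c)
    if n=="side": cv2.imwrite("pics/side1.png",cv2.resize(c["pixels"][200:384,200:440,::-1],None,fx=3,fy=3))
E
```

```text
t: 6.02
eef_pos: [0.6286, -0.2214, 0.1152]
tool_rot: [0.001, 0.709, 0.705, -0.001]
contact_force: [-0.4, -0.4, -1.0]
gripper_width: 0.337
grasp_force: 39.8
t: 6.43
eef_pos: [0.6274, -0.2116, 0.072]
tool_rot: [-0.003, 0.706, 0.708, -0.001]
contact_force: [-0.7, 0.7, -2.7]
gripper_width: 0.342
grasp_force: 39.8
```

View pics/side1.png

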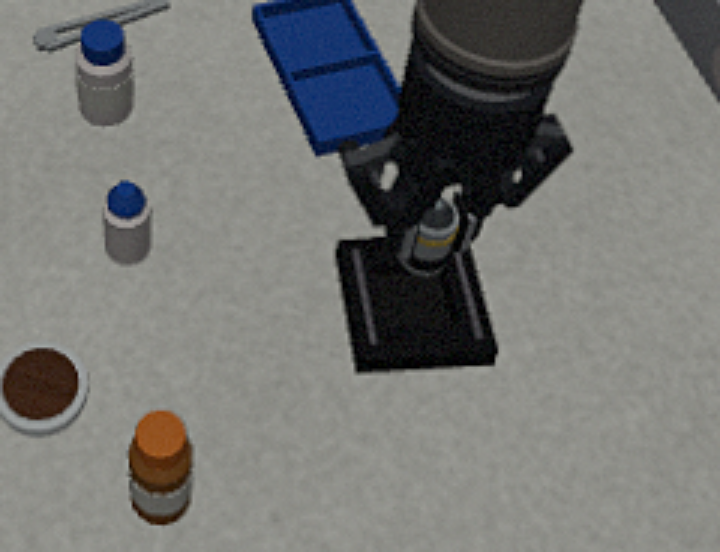

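The objective is held upright in the pads (crop px (435,240), about (345,280) in the full picture), above the case recess. I'll fit its axis and the recess centre.

```bash
python3 - <<'E'
from h import *
T=dict(np.load("top0.npz"));S=dict(np.load("side0.npz"));S1=dict(np.load("side1.npz"))
P=cloud(S1)[262:294,334:354]; px=S1["pixels"][262:294,334:354].astype(int)
q=P[px.max(2)>70]; q=q[np.isfinite(q[:,2])&(q[:,2]>.045)&(q[:,2]<.12)]
q=q[np.abs(q[:,0]-.628)<.03]
print(len(q),np.round(np.percentile(q,[2,50,98],axis=0),4).tolist())
b=q[(q[:,2]>.055)&(q[:,2]<.095)]
r=least_squares(lambda c:np.hypot(b[:,0]-c[0],b[:,1]-c[1])-.015,[.628,-.212],loss="soft_l1",f_scale=.002); print("axis",r.x,np.std(r.fun))
for c in(T,S):
    Q=cloud(c).reshape(-1,3);k=(np.abs(Q[:,0]-.63)<.06)&(np.abs(Q[:,1]+.214)<.06)&(Q[:,2]>.012)&(Q[:,2]<.03)
    e=Q[k]; print("rim",cv2.minAreaRect((e[:,:2]*1000).astype(np.float32)))
    k=(np.abs(Q[:,0]-.63)<.03)&(np.abs(Q[:,1]+.214)<.03)&(Q[:,2]<.010); e=Q[k]; print("recess",len(e),cv2.minAreaRect((e[:,:2]*1000).astype(np.float32)),e.mean(0))
E
```

```text
97 [[0.6101, -0.2257, 0.0761], [0.6285, -0.2227, 0.1006], [0.6425, -0.2033, 0.1141]]
axis [ 0.62744298 -0.21039342] 0.0018463673240321765
rim ((629.0783081054688, -212.53573608398438), (91.82508850097656, 89.75775146484375), 83.87078094482422)
recess 278 ((630.671142578125, -214.54559326171875), (43.793739318847656, 43.276485443115234), 86.38127136230469) [ 0.63066656 -0.21473502  0.00390458]
rim ((629.372314453125, -213.9607696533203), (92.49022674560547, 91.60684967041016), 84.67806243896484)
recess 428 ((631.9883422851562, -209.26760864257812), (41.080894470214844, 44.941795349121094), 83.56902313232422) [ 0.63243955 -0.20867915  0.00430798]
```

```bash
python3 -m jog '[[-0.2,0.2,0,0],[-0.2,0.2,1,0],[-0.2,0.2,2,0],[-0.2,0.2,3,0],[-0.2,0.2,4,0],[-0.2,0.2,4.6,0],[-0.2,0.2,5,0],[-0.2,0.2,5,0],[-0.2,0.2,5,0]]'
```

```text
t: 7.28
eef_pos: [0.6312, -0.2166, 0.0251]
tool_rot: [-0.0, 0.707, 0.707, -0.0]
contact_force: [0.1, -0.3, -1.2]
gripper_width: 0.338
grasp_force: 39.8
```

```bash
python3 -m jog '[[0.2,-0.1,0.1,0],[0.2,-0.1,0.2,0],[0.2,-0.1,0.3,0],[0.2,-0.1,0.4,0],[0.2,-0.1,0.45,0],[0.2,-0.1,0.5,0],[0.2,-0.1,0.5,0]]'
```

```text
t: 7.87
eef_pos: [0.6303, -0.2145, 0.0202]
tool_rot: [-0.0, 0.707, 0.707, -0.0]
contact_force: [-0.5, 0.5, -1.8]
gripper_width: 0.339
grasp_force: 39.8
```

```bash
python3 -m jog '[[0,0,0.05,0],[0,0,0.05,0],[0,0,0.05,0]]' && python3 -m jog '[[0,0,0,0],[0,0,0,0],[0,0,0,0],[0,0,0,0],[0,0,0,0]]' -0.2 && python3 -m jog '[[0,0,0,0],[0,0,-1,0],[0,0,-3,0],[0,0,-6,0],[0,0,-9,0],[0,0,-11,0],[0,0,-11,0],[0,0,-11,0]]' -1
```

```text
t: 8.12
eef_pos: [0.6304, -0.2145, 0.0199]
tool_rot: [0.0, 0.707, 0.707, 0.0]
contact_force: [-0.1, 0.2, 0.3]
gripper_width: 0.337
grasp_force: 39.9
t: 8.53
eef_pos: [0.6304, -0.2145, 0.0199]
tool_rot: [0.0, 0.707, 0.707, 0.0]
contact_force: [-0.1, -0.3, -0.2]
gripper_width: 0.6
grasp_force: 0.0
t: 9.2
eef_pos: [0.6312, -0.2148, 0.1319]
tool_rot: [0.001, 0.707, 0.707, 0.001]
contact_force: [-0.4, 0.4, -0.1]
gripper_width: 0.999
grasp_force: 0.0
```

Released the objective. Next the dropper at (0.4495, -0.138).

```bash
python3 -m jog '[[1.2,-3,0,0],[2.7,-6.5,0,0],[4.2,-10,0,0],[5.7,-13.5,0,0],[7.2,-17,0,0],[7.7,-18.1,0,0],[7.7,-18.1,0,0],[7.7,-18.1,2,0],[7.7,-18.1,4,0],[7.7,-18.1,5,0],[7.7,-18.1,5,0],[7.7,-18.1,5,0],[7.7,-18.1,5,0]]'; python3 - <<'E'
from h import *
from station import bot
c=bot.read_camera("side"); np.savez("side2.npz",**c)
cv2.imwrite("pics/side2.png",cv2.resize(c["pixels"][210:360,180:400,::-1],None,fx=3,fy=3))
E
```

```text
t: 10.28
eef_pos: [0.45, -0.1379, 0.0802]
tool_rot: [0.0, 0.707, 0.707, 0.0]
contact_force: [0.3, -0.0, 0.1]
gripper_width: 1.002
grasp_force: 0.0
```

View pics/side2.png

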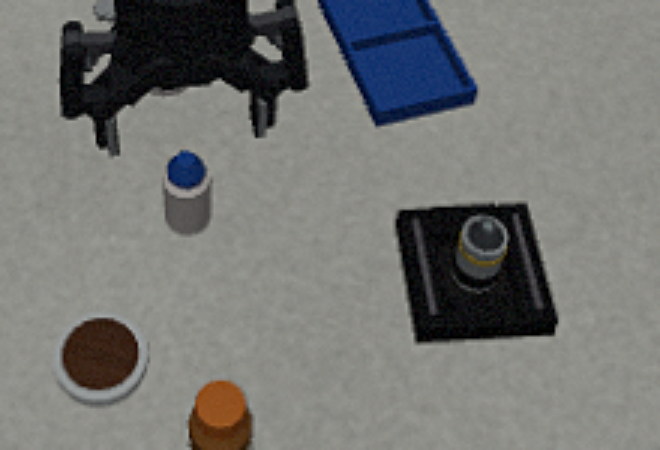

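The objective stands upright in the recess (480,250). The open fingers (x 110 to 260) straddle the dropper at (187,195) symmetrically.

```bash
python3 -m jog '[[0,0,2,0],[0,0,4,0],[0,0,5.5,0],[0,0,6.2,0],[0,0,6.4,0],[0,0,6.4,0],[0,0,6.4,0]]' && python3 -m jog '[[0,0,0,0],[0,0,0,0],[0,0,0,0],[0,0,0,0],[0,0,0,0],[0,0,0,0],[0,0,0,0],[0,0,0,0],[0,0,0,0],[0,0,0,0]]' 1 35
```

```text
t: 10.92
eef_pos: [0.45, -0.1377, 0.0166]
tool_rot: [0.001, 0.707, 0.707, 0.0]
contact_force: [0.1, -0.2, -0.3]
gripper_width: 1.002
grasp_force: 0.0
t: 11.75
eef_pos: [0.4495, -0.1374, 0.0162]
tool_rot: [0.0, 0.707, 0.707, 0.0]
contact_force: [-0.4, 0.5, 5.1]
gripper_width: 0.362
grasp_force: 34.2
```

```bash
python3 -m jog '[[0,0,-1,0],[0,0,-3,0],[0,0,-5,0],[0,0,-6,0],[0.7,1.3,-6,0],[2.2,4.1,-6,0],[3.8,7.2,-6,0],[5.4,10.2,-6,0],[7,13.2,-6,0],[8.5,16,-6,0],[9.4,17.8,-6,0],[9.7,18.3,-6,0],[9.7,18.3,-6,0],[9.7,18.3,-5,0],[9.7,18.3,-4,0],[9.7,18.3,-3,0],[9.7,18.3,-2,0],[9.7,18.3,-1.2,0],[9.7,18.3,-0.9,0],[9.7,18.3,-0.9,0]]'
```

```text
t: 13.42
eef_pos: [0.6313, -0.0407, 0.0235]
tool_rot: [-0.001, 0.707, 0.707, -0.001]
contact_force: [-0.2, -0.9, -0.5]
gripper_width: 0.363
grasp_force: 34.8
```

```bash
python3 -m jog '[[0,0,0,0],[0,0,0.1,0],[0,0,0.2,0],[0,0,0.3,0],[0,0,0.4,0],[0,0,0.4,0],[0,0,0.4,0]]'
```

```text
t: 14.0
eef_pos: [0.6323, -0.0404, 0.0208]
tool_rot: [-0.0, 0.707, 0.707, 0.0]
contact_force: [0.4, 0.4, -0.5]
gripper_width: 0.363
grasp_force: 34.8
```

```bash
python3 -m jog '[[0,0,0.05,0],[0,0,0.05,0],[0,0,0.05,0]]' && python3 -m jog '[[0,0,0,0],[0,0,0,0],[0,0,0,0],[0,0,0,0],[0,0,0,0]]' -0.2 && python3 -m jog '[[0,0,0,0],[0,0,-1,0],[0,0,-3,0],[0,0,-6,0],[0,0,-9,0],[0,0,-11,0],[0,0,-11,0],[0.5,-3,-11,0],[1,-6,-11,0],[1.6,-9.5,-11,0],[2.2,-13,-11,0],[2.8,-16.5,-11,0],[3.1,-18.2,-11,0],[3.1,-18.2,-11,0],[3.1,-18.2,-11,0]]' -1
```

```text
t: 14.25
eef_pos: [0.6324, -0.0405, 0.0204]
tool_rot: [0.0, 0.707, 0.707, 0.0]
contact_force: [0.2, 0.2, 0.7]
gripper_width: 0.365
grasp_force: 34.9
t: 14.67
eef_pos: [0.6323, -0.0405, 0.0203]
tool_rot: [-0.0, 0.707, 0.707, 0.0]
contact_force: [0.9, -1.1, 1.0]
gripper_width: 0.602
grasp_force: 0.0
t: 15.92
eef_pos: [0.4497, -0.0092, 0.1306]
tool_rot: [-0.0, 0.707, 0.707, 0.0]
contact_force: [0.9, 0.3, 0.1]
gripper_width: 1.001
grasp_force: 0.0
```

Next the reagent bottle, gripping with TCP at z 0.022.

```bash
python3 -m jog '[[0,0,2,0],[0,0,4,0],[0,0,6,0],[0,0,8,0],[0,0,9.5,0],[0,0,10.4,0],[0,0,10.8,0],[0,0,10.8,0],[0,0,10.8,0]]' && python3 -m jog '[[0,0,0,0],[0,0,0,0],[0,0,0,0],[0,0,0,0],[0,0,0,0],[0,0,0,0],[0,0,0,0],[0,0,0,0],[0,0,0,0],[0,0,0,0]]' 1 40
```

```text
t: 16.67
eef_pos: [0.4511, -0.0096, 0.0227]
tool_rot: [0.0, 0.707, 0.707, 0.0]
contact_force: [0.6, -0.1, -0.8]
gripper_width: 0.999
grasp_force: 0.0
t: 17.5
eef_pos: [0.4507, -0.0093, 0.023]
tool_rot: [0.0, 0.707, 0.707, 0.001]
contact_force: [-1.6, 0.8, 7.2]
gripper_width: 0.482
grasp_force: 39.7
```

```bash
python3 -m jog '[[0,0,-1,0],[0,0,-3,0],[0,0,-5,0],[0,0,-6,0],[0.4,1.3,-6,0],[1.2,4.1,-6,0],[1.9,7.1,-6,0],[2.6,10,-6,0],[3.2,13,-6,0],[3.7,15.6,-6,0],[3.9,17,-6,0],[3.9,17.4,-6,0],[3.9,17.4,-6,0],[3.9,17.4,-5,0],[3.9,17.4,-4,0],[3.9,17.4,-3,0],[3.9,17.4,-2,0],[3.9,17.4,-1.2,0],[3.9,17.4,-0.9,0],[3.9,17.4,-0.9,0]]' && python3 -m jog '[[0,0,0,0],[0,0,0.1,0],[0,0,0.2,0],[0,0,0.3,0],[0,0,0.4,0],[0,0,0.4,0],[0,0,0.4,0]]'
```

```text
t: 19.17
eef_pos: [0.6234, 0.0294, 0.03]
tool_rot: [-0.001, 0.707, 0.707, -0.001]
contact_force: [-0.6, -0.1, -1.2]
gripper_width: 0.478
grasp_force: 40.7
t: 19.75
eef_pos: [0.6243, 0.0295, 0.0273]
tool_rot: [0.0, 0.707, 0.707, 0.0]
contact_force: [0.1, -0.4, -0.4]
gripper_width: 0.483
grasp_force: 40.7
```

```bash
python3 -m jog '[[0,0,0.05,0],[0,0,0.05,0],[0,0,0.05,0]]' && python3 -m jog '[[0,0,0,0],[0,0,0,0],[0,0,0,0],[0,0,0,0],[0,0,0,0]]' -0.4 && python3 -m jog '[[0,0,0,0],[0,0,-1,0],[0,0,-3,0],[0,0,-6,0],[0,0,-9,0],[0,0,-11,0],[0,0,-11,0],[2,-3,-11,0],[4.4,-6,-11,0],[6.8,-9.2,-11,0],[9.2,-12.4,-11,0],[11.6,-15.6,-11,0],[13.1,-17.7,-11,0],[13.1,-17.7,-11,0],[13.1,-17.7,-11,0]]' -1; python3 - <<'E'
from h import *
from station import bot
c=bot.read_camera("side"); np.savez("side3.npz",**c)
cv2.imwrite("pics/side3.png",cv2.resize(c["pixels"][120:330,170:400,::-1],None,fx=2.6,fy=2.6))
E
```

```text
t: 20.0
eef_pos: [0.6244, 0.0295, 0.0271]
tool_rot: [0.0, 0.707, 0.707, 0.0]
contact_force: [-1.2, 0.3, 2.9]
gripper_width: 0.481
grasp_force: 41.0
t: 20.42
eef_pos: [0.6243, 0.0295, 0.0267]
tool_rot: [-0.0, 0.707, 0.707, -0.0]
contact_force: [0.5, -1.2, -0.7]
gripper_width: 0.698
grasp_force: 0.0
t: 21.67
eef_pos: [0.4462, 0.1615, 0.1369]
tool_rot: [-0.0, 0.706, 0.708, 0.0]
contact_force: [0.6, 0.1, 0.7]
gripper_width: 0.997
grasp_force: 0.0
```

View pics/side3.png

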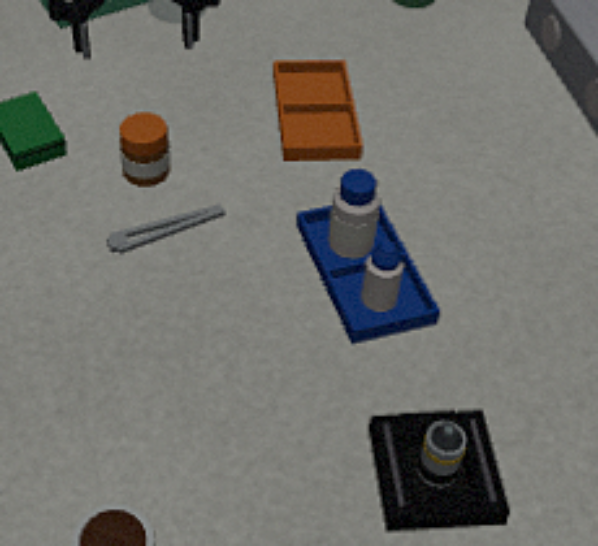

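Both reagents stand in their own blue bays: reagent at (355,215), dropper at (383,280). Now the sample jar.

```bash
python3 -m jog '[[0,0,2,0],[0,0,4,0],[0,0,6,0],[0,0,8,0],[0,0,10,0],[0,0,11.3,0],[0,0,11.9,0],[0,0,12,0],[0,0,12,0],[0,0,12,0]]' && python3 -m jog '[[0,0,0,0],[0,0,0,0],[0,0,0,0],[0,0,0,0],[0,0,0,0],[0,0,0,0],[0,0,0,0],[0,0,0,0],[0,0,0,0],[0,0,0,0]]' 1 40
```

```text
t: 22.55
eef_pos: [0.4483, 0.1603, 0.0175]
tool_rot: [0.0, 0.707, 0.707, 0.001]
contact_force: [0.6, 0.1, 0.5]
gripper_width: 1.006
grasp_force: 0.0
t: 23.38
eef_pos: [0.4476, 0.1608, 0.0176]
tool_rot: [-0.0, 0.707, 0.707, 0.001]
contact_force: [-2.3, -0.8, 7.9]
gripper_width: 0.548
grasp_force: 39.9
```

```bash
python3 -m jog '[[0,0,-1,0],[0,0,-3,0],[0,0,-5,0],[0,0,-6,0],[0.7,1.3,-6,0],[2.1,4.1,-6,0],[3.6,7.2,-6,0],[5.1,10.2,-6,0],[6.7,13.3,-6,0],[8.2,16.4,-6,0],[9.3,18.5,-6,0],[9.6,19.1,-6,0],[9.6,19.1,-6,0],[9.6,19.1,-5,0],[9.6,19.1,-4,0],[9.6,19.1,-3,0],[9.6,19.1,-2,0],[9.6,19.1,-1.2,0],[9.6,19.1,-0.9,0],[9.6,19.1,-0.9,0]]' && python3 -m jog '[[0,0,0,0],[0,0,0.1,0],[0,0,0.2,0],[0,0,0.3,0],[0,0,0.4,0],[0,0,0.4,0],[0,0,0.4,0]]'
```

```text
t: 25.05
eef_pos: [0.6374, 0.2562, 0.0244]
tool_rot: [-0.0, 0.707, 0.707, -0.001]
contact_force: [-0.2, 0.3, -1.3]
gripper_width: 0.546
grasp_force: 41.6
t: 25.63
eef_pos: [0.6383, 0.2566, 0.0219]
tool_rot: [-0.0, 0.707, 0.707, 0.0]
contact_force: [-0.9, 0.5, -0.5]
gripper_width: 0.545
grasp_force: 41.6
```

```bash
python3 -m jog '[[0,0,0.05,0],[0,0,0.05,0],[0,0,0.05,0]]' && python3 -m jog '[[0,0,0,0],[0,0,0,0],[0,0,0,0],[0,0,0,0],[0,0,0,0]]' -0.5 && python3 -m jog '[[0,0,0,0],[0,0,-1,0],[0,0,-3,0],[0,0,-6,0],[0,0,-9,0],[0,0,-11.5,0],[0,0,-11.5,0]]' -1 && python3 -m jog '[[-3,-1,0,0],[-6.5,-2.2,0,0],[-10,-3.4,0,0],[-13.7,-4.6,0,0],[-17.4,-5.9,0,0],[-21.1,-7.1,0,0],[-24.8,-8.4,0,0],[-28.5,-9.6,0,0],[-32.2,-10.9,0,0],[-35.9,-12.1,0,0],[-39.6,-13.4,0,0],[-43.3,-14.6,0,0],[-47,-15.9,0,0],[-50.7,-17.1,0,0],[-54,-18.3,0,0],[-56,-19,0,0],[-56.7,-19.2,0,0],[-56.7,-19.2,0,0],[-56.7,-19.2,0,0],[-56.7,-19.2,0,0]]'
```

```text
t: 25.88
eef_pos: [0.6383, 0.2566, 0.0218]
tool_rot: [-0.0, 0.707, 0.707, 0.0]
contact_force: [-1.8, -1.1, 4.0]
gripper_width: 0.548
grasp_force: 42.1
t: 26.3
eef_pos: [0.6383, 0.2565, 0.0212]
tool_rot: [0.0, 0.707, 0.707, -0.0]
contact_force: [-0.8, -0.1, 0.7]
gripper_width: 0.749
grasp_force: 0.0
t: 26.88
eef_pos: [0.642, 0.2574, 0.1433]
tool_rot: [0.002, 0.707, 0.707, 0.005]
contact_force: [1.0, -0.3, 0.6]
gripper_width: 0.998
grasp_force: 0.0
t: 28.55
eef_pos: [0.4472, -0.3085, 0.1362]
tool_rot: [-0.0, 0.706, 0.708, 0.0]
contact_force: [0.5, -0.2, 0.9]
gripper_width: 0.999
grasp_force: 0.0
```

```bash
python3 -m jog '[[-0.2,0,0,0],[-0.2,0,2,0],[-0.2,0,4,0],[-0.2,0,6,0],[-0.2,0,8,0],[-0.2,0,9.8,0],[-0.2,0,10.9,0],[-0.2,0,11.2,0],[-0.2,0,11.2,0],[-0.2,0,11.2,0]]' && python3 -m jog '[[0,0,0,0],[0,0,0,0],[0,0,0,0],[0,0,0,0],[0,0,0,0],[0,0,0,0],[0,0,0,0],[0,0,0,0],[0,0,0,0],[0,0,0,0]]' 1 40
```

```text
t: 29.38
eef_pos: [0.4469, -0.3125, 0.0249]
tool_rot: [0.0, 0.707, 0.707, 0.0]
contact_force: [0.4, -0.5, 0.4]
gripper_width: 0.999
grasp_force: 0.0
t: 30.22
eef_pos: [0.4465, -0.3126, 0.0249]
tool_rot: [0.0, 0.707, 0.707, 0.0]
contact_force: [-1.5, 0.9, 5.8]
gripper_width: 0.406
grasp_force: 39.5
```

```bash
python3 -m jog '[[0,0,-1,0],[0,0,-3,0],[0,0,-6,0],[0,0,-9,0],[0.5,0.2,-11,0],[3,1.1,-11.5,0],[6.3,2.3,-11.5,0],[9.7,3.6,-11.5,0],[13.2,4.9,-11.5,0],[16.7,6.2,-11.5,0],[20.2,7.5,-11.5,0],[23.7,8.8,-11.5,0],[27.2,10.1,-11.5,0],[30.7,11.3,-11.5,0],[34.2,12.6,-11.5,0],[37.7,13.9,-11.5,0],[41.2,15.2,-11.5,0],[44.7,16.5,-11.5,0],[48,17.7,-11.5,0],[49.9,18.4,-11.5,0]]' && python3 -m jog '[[0,0,0,0],[0,0,0,0],[0,0,2,0],[0,0,4,0],[0,0,6,0],[0,0,8,0],[0,0,9.5,0],[0,0,10.3,0],[0,0,10.3,0],[0,0,10.3,0]]'
```

```text
t: 31.88
eef_pos: [0.6306, 0.1922, 0.1396]
tool_rot: [-0.001, 0.705, 0.709, 0.001]
contact_force: [-0.1, 0.5, -0.5]
gripper_width: 0.409
grasp_force: 40.0
t: 32.72
eef_pos: [0.6305, 0.1858, 0.0367]
tool_rot: [0.0, 0.707, 0.707, -0.0]
contact_force: [1.0, 0.6, 0.6]
gripper_width: 0.41
grasp_force: 40.1
```

Target TCP z is 0.0249 + 0.004 = 0.029, so 0.8 cm to go.

```bash
python3 -m jog '[[0,0,0.2,0],[0,0,0.4,0],[0,0,0.5,0],[0,0,0.6,0],[0,0,0.7,0],[0,0,0.75,0],[0,0,0.8,0],[0,0,0.8,0],[0,0,0.8,0]]' && python3 -m jog '[[0,0,0,0],[0,0,0,0],[0,0,0,0],[0,0,0,0],[0,0,0,0]]' -0.3 && python3 -m jog '[[0,0,0,0],[0,0,-1,0],[0,0,-3,0],[0,0,-6,0],[0,0,-9,0],[0,0,-11.5,0],[0,-3,-11.5,0],[0,-7,-11.5,0],[-2,-11,-11.5,0],[-4,-15,-11.5,0],[-4,-15,-11.5,0],[-4,-15,-11.5,0]]' -1; python3 - <<'E'
from h import *
from station import bot
for n in("top","side"):
    c=bot.read_camera(n); np.savez(f"{n}4.npz",**c)
    k=c["pixels"][110:330,170:400] if n=="side" else c["pixels"][100:260,80:440]
    cv2.imwrite(f"pics/{n}4.png",cv2.resize(k[:,:,::-1],None,fx=2.2,fy=2.2))
E
```

```text
t: 33.47
eef_pos: [0.6304, 0.1866, 0.0289]
tool_rot: [-0.0, 0.707, 0.707, 0.0]
contact_force: [-3.1, -0.6, 5.9]
gripper_width: 0.406
grasp_force: 40.7
t: 33.88
eef_pos: [0.6303, 0.1865, 0.0282]
tool_rot: [-0.0, 0.707, 0.707, -0.0]
contact_force: [-0.7, -0.2, 0.1]
gripper_width: 0.649
grasp_force: 0.0
t: 34.88
eef_pos: [0.4775, 0.145, 0.1438]
tool_rot: [-0.001, 0.708, 0.707, -0.001]
contact_force: [0.5, 0.5, 0.4]
gripper_width: 1.003
grasp_force: 0.0
```

View pics/side4.png

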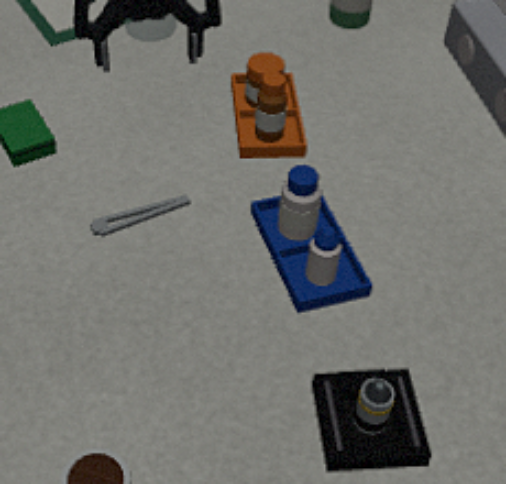

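View pics/top4.png

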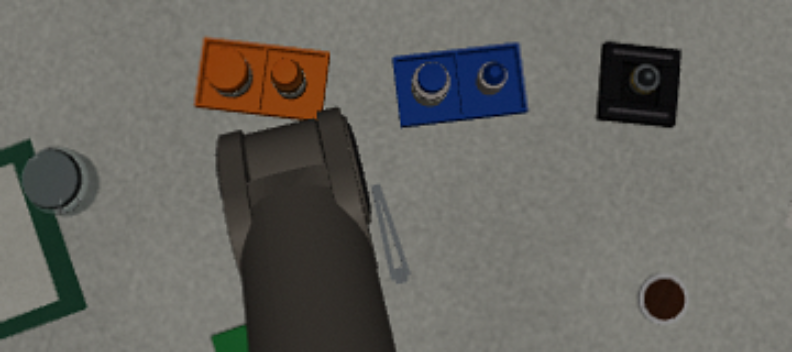

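Everything stands upright in its own bay. The top view has jar and bottle at (230,75) and (288,77), reagent and dropper at (432,82) and (492,75), and the objective at (643,78). The dish and clip jar look unmoved. I'll check this numerically before handing in.

```bash
python3 - <<'E'
from h import *
np.set_printoptions(precision=4,suppress=True)
for n in("top","side"):
    Q=cloud(dict(np.load(f"{n}4.npz"))).reshape(-1,3)
    for nm,x,y,r,h in [("sjar",.638,.2565,.03,.062),("sbot",.630,.1866,.024,.089),("reag",.624,.0295,.026,.084),("drop",.632,-.0405,.022,.072),("obj",.6303,-.2145,.02,.060),("dish",.382,-.2355,.04,.015),("clip",.516,.446,.05,.078)]:
        q=Q[np.hypot(Q[:,0]-x,Q[:,1]-y)<r+.01]; q=q[(q[:,2]<.1)&(q[:,2]>(.025 if nm!="dish" else .008))]
        if len(q)<9: print(n,nm,len(q));continue
        z=np.percentile(q[:,2],97);k=q[q[:,2]>z-.008]
        print(n,nm,"z %.4f (expect %.3f)"%(z,h),"mid",(k[:,:2].min(0)+k[:,:2].max(0))/2,"all-mid",(q[:,:2].min(0)+q[:,:2].max(0))/2)
E
```

```text
top sjar z 0.0658 (expect 0.062) mid [0.6381 0.2573] all-mid [0.6376 0.2569]
top sbot z 0.0921 (expect 0.089) mid [0.6297 0.1892] all-mid [0.6292 0.1887]
top reag z 0.0868 (expect 0.084) mid [0.624  0.0305] all-mid [0.624  0.0302]
top drop z 0.0720 (expect 0.072) mid [ 0.6323 -0.0391] all-mid [ 0.6314 -0.0392]
top obj z 0.0608 (expect 0.060) mid [ 0.629  -0.2095] all-mid [ 0.6295 -0.2101]
top dish z 0.0194 (expect 0.015) mid [ 0.3818 -0.2351] all-mid [ 0.3741 -0.2356]
top clip z 0.0812 (expect 0.078) mid [0.5157 0.4476] all-mid [0.5161 0.4439]
side sjar z 0.0638 (expect 0.062) mid [0.6397 0.2558] all-mid [0.6387 0.2548]
side sbot z 0.0898 (expect 0.089) mid [0.63   0.1855] all-mid [0.6305 0.1833]
side reag z 0.0848 (expect 0.084) mid [0.6247 0.0278] all-mid [0.6243 0.0246]
side drop z 0.0720 (expect 0.072) mid [ 0.6321 -0.0425] all-mid [ 0.6336 -0.0435]
side obj z 0.0604 (expect 0.060) mid [ 0.6313 -0.2166] all-mid [ 0.63   -0.2144]
side dish z 0.0171 (expect 0.015) mid [ 0.382  -0.2363] all-mid [ 0.382  -0.2363]
side clip z 0.0389 (expect 0.078) mid [0.5176 0.4155] all-mid [0.5167 0.4197]
```

Heights and positions match from both views: everything is on its bay floor, within about 3 mm of centre. The dish and clip jar haven't moved. The side reading for the clip jar is off because the gripper hides it. Handing in.

```bash
python3 -m jog '[[0,0,0,0],[0,0,0,0],[0,0,0,0]]' && python3 -c "
from station import bot
print(bot.hand_in())"
```

```text
t: 35.23
eef_pos: [0.4814, 0.147, 0.1434]
tool_rot: [0.0, 0.707, 0.707, 0.0]
contact_force: [-0.5, 1.0, 0.0]
gripper_width: 1.0
grasp_force: 0.0
the job is handed in; nothing more can be done
None
```

The job is handed in at 35 s: by camera check, all five things stand upright in their bays and the recess, and the dish and clip-top jar have not moved; `hand_in()` gave no verdict.

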